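# Scribe a fan rib in the hinged jig, then hold the jig's sprung flap open

### The arm

A 7-joint arm with a two-finger parallel gripper is mounted at the origin on the work surface. World frame = base frame: x ahead of the robot, y to its left, z up, the work surface at z = 0. Lengths are in m, angles in rad, forces in N, time in s.
With the tool pointing down it reaches from about 0.425 to 0.8 m from the base axis. Payload 8.3 kg.
Tool frame: the origin (TCP) lies at the very end of the fingers, on their centre line; the grasp point (between the pads) lies manip.pinch_z behind it (manip.pinch_z is the distance from the TCP to the grasp point, in m); z points along the fingers, y is the line along which they close (so a half turn about z gives the same grasp; the last joint's range is limited). The gripper opens to 85 mm and grips with 20 to 120 N. Pads are 22 mm wide; open, the fingers measure 114 mm over their backs; the gripper's body (76 mm by 85 mm) begins 54 mm behind the grasp point. The pads swing forward as they close: fully open they stand 13 mm farther back than shut.
Start: joints at [1.275, 0.383, 0.016, 1.37, -0.006, 1.388, -0.046], TCP at [0.144, -0.608, 0.231] pointing down, gripper open.
Joint ranges: [-2.95, 2.95], [-0.25, 2.06], [-1.52, 1.56], [0.18, 2.33], [-1.44, 4.58], [0.02, 2.06], [-3.01, 3.01]. Speed limits (rad/s): [2.39, 2.39, 3.01, 3.01, 3.14, 3.14, 3.14].

### API

Orientations are given as [roll, pitch, yaw] about the fixed x, y, z axes, in that order (R = Rz(yaw) Ry(pitch) Rx(roll)).
In Python, from plant import manip, imaging, workorder gives the robot as it stands.
- The arm moves only by the tool drive_tool, never from a script. Its arguments are lists of equal length, an entry for each row: "rot": the turn, a rotation vector about the tool's x, y, z in degrees, a list of three; "xyz": the shift along the tool's x, y, z in cm, a list of three; "fingers": the closure, from -1 (fully open) to 1 (shut), so that 0 is half open. In form: {"rot": [[ax, ay, az], ...], "xyz": [[x, y, z], ...], "fingers": [fingers, ...]}. A call has 1 to 12 rows; each row is the pose to reach, as a shift and turn from the pose commanded when the call began, along the tool's axes at that moment; what a row does not reach only later rows make up. A row lasts 1/12 s, in which the tool goes at most 41.7 mm and 7.16 degrees, less where a joint would pass 70% of its speed; a pose out of reach is approached as far as the arm can. A call with a gripper value outside its range is refused whole. The fingers move at their own pace and stop on an object; "grip_force" is the grip in N (left out, the last holds). Time passes only in rows, so rows that repeat a pose let the fingers close. It gives the time, the measured TCP pose, the force, the opening and the grip force at its end, in the units of the state.
- manip.state(): the state, without advancing time (a new reading comes with each control period).
- imaging.grab_frame(name): name is "side" or "top"; returns the picture (400x640x3 uint8, red, green, blue); there is no depth.
- imaging.camera_params(name): a dict with "fx", "fy", "cx", "cy" (pixels), "camera_from_world" (4x4, takes a point from world to camera coordinates). Camera axes: x right, y up, looking along -z (the intrinsics and any distortion apply to the point x, -y, -z); pixel columns grow to the right and rows downward; lengths in m; the calibration is good to about 2 mm. A picture is of the moment at which its call begins. camera_params takes no time and is no camera call.
- workorder.close_job(): hands the job in; it is judged then, once.
The state is a dict: "t": time; "qpos": joint angles; "qvel": joint speeds; "tau": joint torques, N m; "position": TCP position; "eef_rot": TCP orientation; "force": force on the tool from outside, world axes, zero at the start; "wrist_torque": the same for the moment, N m; "finger_gap": opening from 0.0 (shut) to 1.0 (fully open); "gripper_force": force on a finger pad.
Only numpy, scipy, OpenCV 4.12 (cv2) and the standard library are available. Lean on these libraries where they do the work, as an engineer would, in place of code of your own. Each camera call takes 0.05 s, during which the arm holds its last target. There are 200 camera calls.

### The job

Take the scriber out of its stand and run its point slowly (about 25 mm a second) along the seam where the free edge of the jig's shut steel flap meets the dark rib blank, from the left end to the right end as seen from the robot, then set the scriber back in its stand down to its collar. Then lift the sprung flap by its handle to 45 degrees and hold it there so that the craftsman opposite can take the rib out: finish while still holding the flap open, since it snaps shut when let go. Leave the rib in the jig and the tin, the wood block and the brush where they are.

Things in the scene. Friction and masses are not known exactly. Their poses are not given: they have to be found in the camera images.
- scriber_grip (a point): centre of the scriber's round wooden handle, 16 mm in diameter and 80 mm long: the place to grip. z points up along the handle, away from the point. The scriber (138 mm long, about 80 g) stands loose and upright in the stand, its brass collar (26 mm across, 8 mm thick, just below the handle) resting on the stand's top
- scriber_tip (a point): the scriber's steel point, 98 mm below scriber_grip along its axis; same axes. It is 3 mm wide at the end, 10 mm across from 30 mm up to the collar, which begins 50 mm above the point
- stand_mouth (a point): centre of the top of the fixed dark wooden stand, a block 60 x 60 x 60 mm with a vertical through hole 18 mm in diameter, its edge bevelled by 3 mm. With the scriber home the collar rests on this top and the point is 50 mm below it. The stand is on the robot's left or right; z up
- jig: the fixed jig, a wooden base 160 x 250 x 30 mm on the table; origin at the centre of its underside; x points from the hinge to the seam (away from the robot), y along the seam to the left, z up
- seam_left (a point): left end of the seam, on the top face of the rib blank (35 mm above the table), 20 mm in from the blank's end and 5 mm outside the flap's free edge, so that the tapered point clears the 8 mm thick edge; axes as the jig's
- seam_right (a point): right end of the seam, 160 mm from seam_left along the jig's -y; same height and axes. The seam is straight
- rib_mid (a point): middle of the dark rib blank, 40 x 198 x 5 mm, loose in a shallow recess of the jig and half under the flap: a strip 25 mm wide is in sight. The point is 2.5 mm under its top face
- flap_handle (a point): centre of the flap's handle bar: a round steel bar 12 mm in diameter, 110 mm long along the flap's y, carried by a post at each end, its axis 35 mm above the flap's top face, 70 mm from the hinge and 30 mm from the free edge; it can turn between the fingers as the flap swings. The point turns with the flap: x runs from the hinge to the free edge, z is the flap's outward normal (up when shut)
- flap_hinge (a point): a point on the flap's hinge axis, which runs along the jig's y, on the robot's side, 35.5 mm above the table. In the flap's axes the handle bar lies at x = 70, z = 43 mm from here. The flap is a steel plate 100 x 200 x 8 mm of about 0.3 kg, its underside level with the axis
- flap (a joint): flap angle in rad: 0 shut (level on the rib), grows as the free edge rises and swings back towards the robot, at most 1.5; 45 degrees is 0.785. A spring (0.11 N m shut, 0.2 N m at 45 degrees) and its weight pull it shut, so that it needs about 4 N at the handle
- tin_mid (a point): bystander: middle of a black flat tin 70 x 55 x 18 mm, on the side opposite the stand
- block_mid (a point): bystander: middle of a dark wood block 50 x 90 x 40 mm beyond the jig, to the left
- brush_grip (a point): bystander: handle of a brush lying on the bench beyond the jig, to the right
Things that resemble listed ones, but are neither listed nor needed, are in the scene too. There is more than one size of the part that bears scriber_grip; the job needs the smallest. What is shaped like the part that bears stand_mouth but orange is not meant.

How it is judged:
By the outcome, as a careful person would: the job done as asked, in the order asked, and still so for the second after the job is handed in, while the arm keeps its last pose, push and grip.
It also fails if it takes over 72 s, if anything falls off the work surface, if the arm or the gripper's body presses on something with over 40 N, if the wrist force passes 120 N, or if a joint passes its speed limit or range.

## Working session

There is one attempt and no reset: what is moved stays moved. The work goes in short steps, Python scripts to look and compute and a tool call to move; the robot and the scene stay as the last step left them, time stands still between calls to the robot, and variables do not carry over. Pictures are saved under pics/ and viewed, at most 10 in all, crops included, and the job is handed in when it is done.

Besides the shell and the picture viewer there is one more tool, called in YAML: its name, and indented under it one key for each argument. drive_tool: Moves the arm, as the interface text tells. Its arguments: {"type":"object","properties":{"rot":{"type":"array"},"xyz":{"type":"array"},"fingers":{"type":"array"},"grip_force":{"type":"number"}},"required":["rot","xyz","fingers"]}

```bash
ls; mkdir -p pics
python3 - <<'E'
from plant import manip, imaging
import cv2, numpy as np
print(manip.pinch_z, manip.state())
for n in("top","side"):
    im=imaging.grab_frame(n); cv2.imwrite(f"pics/{n}0.png",im[:,:,::-1]); p=imaging.camera_params(n); print(n,p)
E
```

```text
pics
0.0187 {'t': 0.0, 'qpos': array([ 1.27508157,  0.3842257 ,  0.01635252,  1.37114293, -0.00630633,
        1.38821324, -0.04654754]), 'qvel': array([ 0.00051012,  0.00159723, -0.00098489, -0.00282409, -0.00061341,
        0.00114045, -0.00079914]), 'tau': array([-5.95693618e-04, -6.27598715e+01,  8.44009034e-01, -3.71827483e+01,
        1.67983992e-02,  1.40719311e-02, -1.26282737e-05]), 'position': array([ 0.1441316 , -0.60763731,  0.23029155]), 'eef_rot': array([-3.13965225e+00,  2.04057965e-05,  2.32849798e-01]), 'force': array([0.11798287, 0.06153585, 0.78057341]), 'wrist_torque': array([0.00421439, 0.01501503, 0.02219376]), 'gripper_force': 0.0, 'finger_gap': 1.0026174073258995}
top {'fx': 397.67133390560826, 'fy': 397.67133390560826, 'cx': 320.40727720233343, 'cy': 200.8972483089678, 'camera_from_world': array([[-0.00340193, -0.99987852,  0.01521095,  0.00560765],
       [ 0.99651737, -0.00212238,  0.08335838, -0.56910767],
       [-0.08331597,  0.01544156,  0.99640354, -0.96008694],
       [ 0.        ,  0.        ,  0.        ,  1.        ]])}
side {'fx': 402.6469804478339, 'fy': 402.6469804478339, 'cx': 318.5086438887386, 'cy': 196.06885205996548, 'camera_from_world': array([[-0.85634154, -0.51619568, -0.01487232,  0.50870874],
       [ 0.25889923, -0.45406267,  0.85252465, -0.20119131],
       [-0.4468225 ,  0.72620184,  0.52247539, -0.90413313],
       [ 0.        ,  0.        ,  0.        ,  1.        ]])}
```

View pics/top0.png

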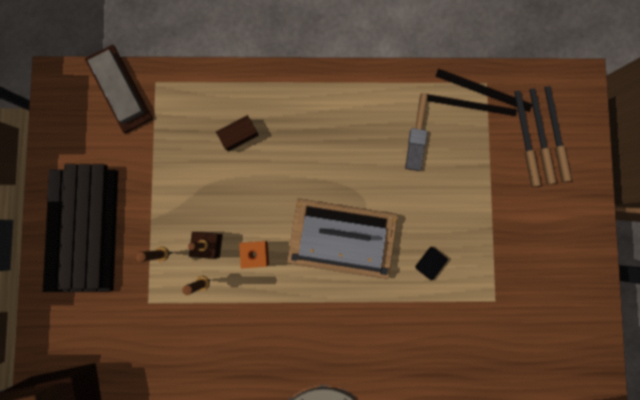

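View pics/side0.png

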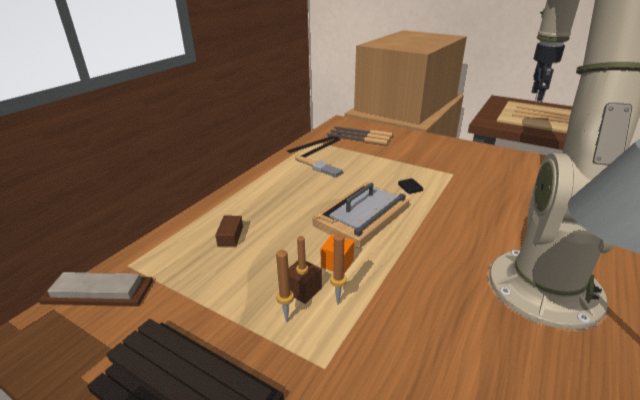

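The top view shows the dark stand at (205,245) with the scriber in it, the orange decoy at (253,254), two larger decoy scribers at (150,255) and (195,285), and the jig at (343,237). It also shows the tin at (432,263), the block at (238,133) and the brush at (416,140). In the side view the home scriber runs from (301,238) to (302,270), and the handle bar is near (360,198).

Run:
```python
import cv2
a=cv2.imread("pics/top0.png")
a=cv2.convertScaleAbs(a,alpha=1.7)
c=cv2.resize(a[185:285,280:410],None,fx=6,fy=6,interpolation=cv2.INTER_CUBIC); cv2.imwrite("pics/c1.png",c)
b=cv2.imread("pics/side0.png")
c2=cv2.resize(b[170:310,265:425],None,fx=4,fy=4,interpolation=cv2.INTER_CUBIC)
c3=cv2.resize(a[220:300,135:275],None,fx=4,fy=4,interpolation=cv2.INTER_CUBIC)
cv2.imwrite("pics/c2.png",c2)
cv2.imwrite("pics/c3.png",c3)
```

```text
(no output)
```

View pics/c1.png

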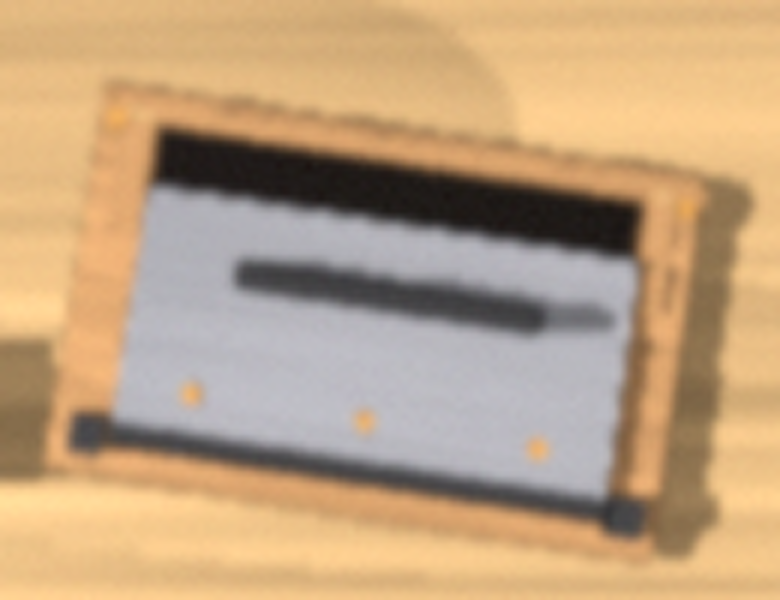

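View pics/c2.png

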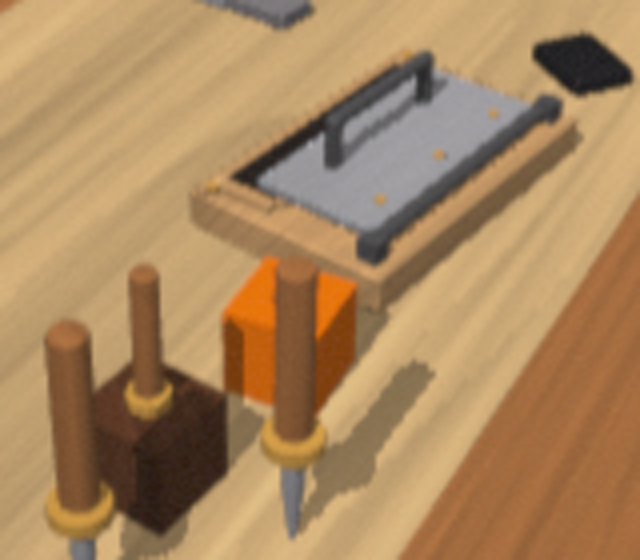

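View pics/c3.png

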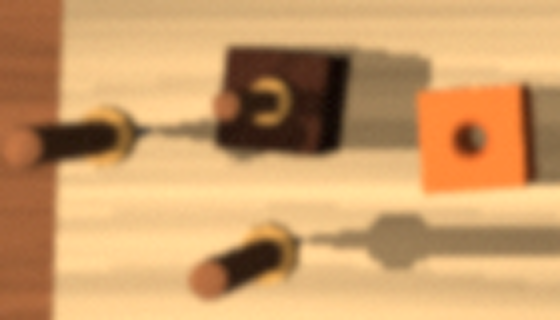

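The crops show the rib strip with corners at (160,130), (640,205), (635,255) and (152,185) in c1. The bar runs from (238,273) to (545,318) in c1, and the hinge rod is at the bottom. In c3 the home scriber's collar is at (268,102) and its handle top at (228,105); in c2 they are at (149,398) and (145,272).

```bash
cat > h.py <<'E'
import numpy as np
from plant import manip, imaging
from scipy.spatial.transform import Rotation as R
def ray(n,u,v):
    p=imaging.camera_params(n);T=np.array(p["camera_from_world"])
    d=np.array([(u-p["cx"])/p["fx"],-(v-p["cy"])/p["fy"],-1.])
    return -T[:3,:3].T@T[:3,3], T[:3,:3].T@d
def plane(n,u,v,z):
    o,d=ray(n,u,v); return o+d*(z-o[2])/d[2]
def tri(a,b):
    o,d=ray("top",*a);p,e=ray("side",*b)
    s=np.linalg.lstsq(np.c_[d,-e],p-o,rcond=None)[0]
    A,B=o+d*s[0],p+e*s[1]; return (A+B)/2,np.linalg.norm(A-B)
def proj(n,X):
    p=imaging.camera_params(n);T=np.array(p["camera_from_world"]);c=T[:3,:3]@np.asarray(X)+T[:3,3]
    return np.array([p["cx"]+p["fx"]*c[0]/-c[2],p["cy"]-p["fy"]*c[1]/-c[2]])
def TR():
    s=manip.state();return np.array(s["position"]),R.from_euler("xyz",s["eef_rot"])
E
python3 - <<'E'
from h import *
import cv2
np.set_printoptions(precision=4,suppress=True)
c1=lambda u,v:(280+(u+.5)/6-.5,185+(v+.5)/6-.5)
c2=lambda u,v:(265+(u+.5)/4-.5,170+(v+.5)/4-.5)
c3=lambda u,v:(135+(u+.5)/4-.5,220+(v+.5)/4-.5)
print("cam",ray("top",0,0)[0],ray("side",0,0)[0])
im=cv2.imread("pics/top0.png");g=im.max(axis=2)
m=np.zeros(g.shape,np.uint8); m[203:230,300:390]=(g[203:230,300:390]<45)*255
cs=cv2.findContours(m,cv2.RETR_EXTERNAL,cv2.CHAIN_APPROX_NONE)[0];c=max(cs,key=cv2.contourArea)
r=cv2.minAreaRect(c);print("rib px",r)
q=[plane("top",*p,.035) for p in cv2.boxPoints(r)];print(np.array(q))
print("rib hand",np.array([plane("top",*c1(*p),.035) for p in[(160,130),(640,205),(635,255),(152,185)]]))
J=np.array([plane("top",*c1(*p),.03) for p in[(108,83),(702,180),(650,557),(45,467)]]);print("jig",J,J.mean(0),[np.linalg.norm(J[i]-J[i-1]) for i in range(4)])
for i in range(4):
    d=J[i]-J[i-1];print(np.degrees(np.arctan2(d[1],d[0])))
H=np.array([plane("top",*c1(*p),.0785) for p in[(240,273),(543,318)]]);print("bar",H,np.linalg.norm(H[0]-H[1]),H.mean(0))
print("bar tri",tri(c1(240,273),c2(332,122)),tri(c1(543,318),c2(425,60)))
print("hinge",np.array([plane("top",*c1(*p),.0355) for p in[(90,432),(625,518)]]))
print("scr top",tri(c3(228,105),c2(145,272)),plane("top",*c3(228,105),.148))
print("collar",tri(c3(268,102),c2(149,398)),plane("top",*c3(268,102),.068),plane("side",*c2(149,396),.068))
S=np.array([plane("top",*c3(*p),.06) for p in[(229,46),(338,53),(330,151),(217,146)]]);print("stand",S,S.mean(0))
for n,t,b in(("decL",(20,148),(145,130)),("decR",(210,278),(300,240))):print(n,plane("top",*c3(*b),0),plane("top",*c3(*t),.17))
print("decs tri",tri(c3(20,148),c2(68,335)),tri(c3(210,278),c2(296,272)))
print("orange",plane("top",*c3(473,138),.06))
E
```

```text
cam [0.4872 0.0192 1.004 ] [0.0837 0.8278 0.6515]
rib px ((345.76007080078125, 216.80921936035156), (80.05811309814453, 8.36314582824707), 8.746162414550781)
[[ 0.5341  0.0405  0.035 ]
 [ 0.5543  0.0374  0.035 ]
 [ 0.524  -0.1558  0.035 ]
 [ 0.5039 -0.1523  0.035 ]]
rib hand [[ 0.5551  0.0388  0.035 ]
 [ 0.5241 -0.1565  0.035 ]
 [ 0.5038 -0.1541  0.035 ]
 [ 0.5328  0.0421  0.035 ]]
jig [[ 0.5748  0.0602  0.03  ]
 [ 0.5344 -0.183   0.03  ]
 [ 0.382  -0.159   0.03  ]
 [ 0.4191  0.0854  0.03  ]] [ 0.4776 -0.0491  0.03  ] [np.float64(0.1577111936221057), np.float64(0.24656122338021194), np.float64(0.15430541024411176), np.float64(0.2472036962863749)]
-9.199513269911796
-99.42949628417904
171.0353952233814
81.36078897620779
bar [[ 0.4966  0.007   0.0785]
 [ 0.4788 -0.1102  0.0785]] 0.11855951335198427 [ 0.4877 -0.0516  0.0785]
bar tri (array([0.4968, 0.0071, 0.0761]), np.float64(0.0005398354039203474)) (array([ 0.4805, -0.1105,  0.07  ]), np.float64(0.0040030699751263995))
hinge [[ 0.4334  0.067   0.0355]
 [ 0.3982 -0.1482  0.0355]]
scr top (array([0.4635, 0.2819, 0.1447]), np.float64(0.0010211475587377978)) [0.4632 0.2806 0.148 ]
collar (array([0.463 , 0.2842, 0.0609]), np.float64(0.0013542255184174968)) [0.4626 0.2818 0.068 ] [0.4599 0.2896 0.068 ]
stand [[0.4953 0.3077 0.06  ]
 [0.491  0.2436 0.06  ]
 [0.4337 0.2473 0.06  ]
 [0.4369 0.3133 0.06  ]] [0.4642 0.278  0.06  ]
decL [0.4438 0.3769 0.    ] [0.4421 0.3803 0.17  ]
decR [0.3756 0.2793 0.    ] [0.3754 0.281  0.17  ]
decs tri (array([0.4427, 0.3763, 0.1793]), np.float64(9.883674877133908e-05)) (array([0.3767, 0.2793, 0.1762]), np.float64(0.000984556013085618))
orange [0.4409 0.1637 0.06  ]
```

drive_tool:
  rot:
    - [0,0,-6]
    - [0,0,-12]
    - [0,0,-18]
    - [0,0,-24]
    - [0,0,-30]
    - [0,0,-36]
    - [0,0,-42]
    - [0,0,-48]
    - [0,0,-54]
    - [0,0,-60]
    - [0,0,-66]
    - [0,0,-67.7]
  xyz:
    - [3.6,-2.6,0]
    - [7.2,-5.2,0]
    - [10.8,-8,0]
    - [14.4,-10.6,0]
    - [18,-13.2,0]
    - [21.6,-16,0]
    - [25.2,-18.6,0]
    - [28.8,-21.2,0]
    - [32.4,-24,0]
    - [36,-26.6,0]
    - [39.6,-29.2,0]
    - [43,-32,0]
  fingers: [-1,-1,-1,-1,-1,-1,-1,-1,-1,-1,-1,-1]
  grip_force: 60

```text
t: 1.1
position: [0.467, -0.224, 0.2312]
eef_rot: [-3.141, 0.0, 1.42]
force: [0.5, -0.8, 0.1]
finger_gap: 0.997
gripper_force: 0.0
```

```bash
cat >> h.py <<'E'
np.set_printoptions(precision=4,suppress=True)
YAW=-9.
def goal(yaw=None):  # tool down, tool y along jig x
    a=np.radians(YAW if yaw is None else yaw); y=np.array([np.cos(a),np.sin(a),0]);z=np.array([0,0,-1.]);return R.from_matrix(np.c_[np.cross(y,z),y,z])
def to(X,G=None):
    p,r=TR();G=G or goal()
    s=manip.state()
    print("t",round(s["t"],2),"p",p,"gap",round(s["finger_gap"],3),"gf",s["gripper_force"],"F",s["force"])
    print("xyz cm",r.inv().apply(np.array(X)-p)*100,"rot deg",np.degrees((r.inv()*G).as_rotvec()))
E
python3 -c "
from h import *
to([.463,.281,.23])"
```

```text
t 1.1 p [ 0.467  -0.224   0.2312] gap 0.997 gf 0.0 F [ 0.497  -0.7654  0.0727]
xyz cm [49.8675 -7.9614  0.119 ] rot deg [-0.0071  0.0022  0.3848]
```

drive_tool:
  rot:
    - [0,0,0.3]
    - [0,0,0.3]
    - [0,0,0.3]
    - [0,0,0.3]
    - [0,0,0.3]
    - [0,0,0.3]
    - [0,0,0.3]
    - [0,0,0.3]
    - [0,0,0.3]
    - [0,0,0.3]
    - [0,0,0.3]
    - [0,0,0.3]
  xyz:
    - [4,-0.5,0]
    - [8,-1,0]
    - [12,-2,0]
    - [16,-2.5,0]
    - [20,-3,0]
    - [24,-4,0]
    - [28,-4.5,0]
    - [32,-5,0]
    - [36,-6,0]
    - [40,-6.5,0]
    - [44,-7,0]
    - [47,-7.5,0]
  fingers: [-1,-1,-1,-1,-1,-1,-1,-1,-1,-1,-1,-1]

```text
t: 2.1
position: [0.4645, 0.2535, 0.2313]
eef_rot: [-3.141, -0.001, 1.411]
force: [0.4, -0.9, 1.1]
finger_gap: 0.998
gripper_force: 0.0
```

```bash
python3 -c "
from h import *
to([.463,.281,.23])"
```

```text
t 2.1 p [0.4645 0.2535 0.2313] gap 0.998 gf 0.0 F [ 0.3668 -0.8877  1.089 ]
xyz cm [ 2.6908 -0.584   0.1298] rot deg [-0.012  -0.0484 -0.1605]
```

drive_tool:
  rot:
    - [0,0,0]
    - [0,0,0]
    - [0,0,0]
    - [0,0,0]
  xyz:
    - [1.5,-0.3,0.5]
    - [2.2,-0.5,1]
    - [2.2,-0.5,1]
    - [2.2,-0.5,1]
  fingers: [-1,-1,-1,-1]

```text
t: 2.43
position: [0.4639, 0.2716, 0.2206]
eef_rot: [-3.141, 0.001, 1.409]
force: [0.4, -0.4, -1.1]
finger_gap: 0.997
gripper_force: 0.0
```

```bash
python3 -c "
from h import *
import cv2
to([.463,.281,.089])
a=imaging.grab_frame('top')[:,:,::-1];b=imaging.grab_frame('side')[:,:,::-1]
cv2.imwrite('pics/d.png',np.hstack([cv2.resize(cv2.convertScaleAbs(a[190:310,120:280],alpha=1.7),None,fx=2.5,fy=2.5,interpolation=2),cv2.resize(b[130:330,220:420],(400,400),interpolation=2)[50:350]]))
"
```

```text
t 2.43 p [0.4639 0.2716 0.2206] gap 0.997 gf 0.0 F [ 0.3833 -0.4316 -1.1416]
xyz cm [ 0.9306 -0.2278 13.1616] rot deg [-0.0617  0.0761 -0.2813]
```

View pics/d.png

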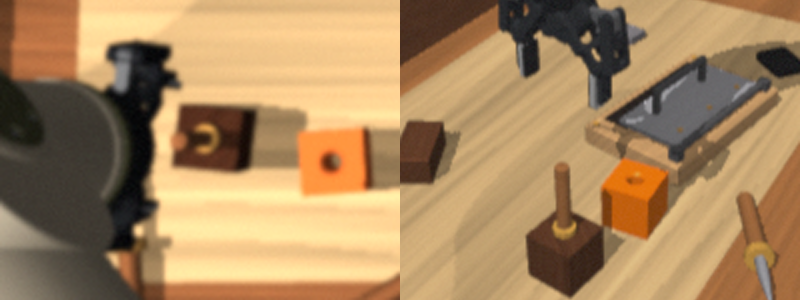

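The scriber stands upright in its stand, with its collar at crop (205,135) top and (565,228) side, and the open gripper is above it. The decoy on the right has moved and is tilting, at crop (750,230), so I need a wider look.

```bash
python3 -c "
from h import *
import cv2
a=cv2.convertScaleAbs(imaging.grab_frame('top')[:,:,::-1],alpha=1.7);b=imaging.grab_frame('side')[:,:,::-1]
cv2.imwrite('pics/e.png',np.hstack([cv2.resize(a[150:400,60:300],(380,396),interpolation=2),cv2.resize(b[110:400,120:427],(419,396),interpolation=2)]))
"
```

```text
(no output)
```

View pics/e.png

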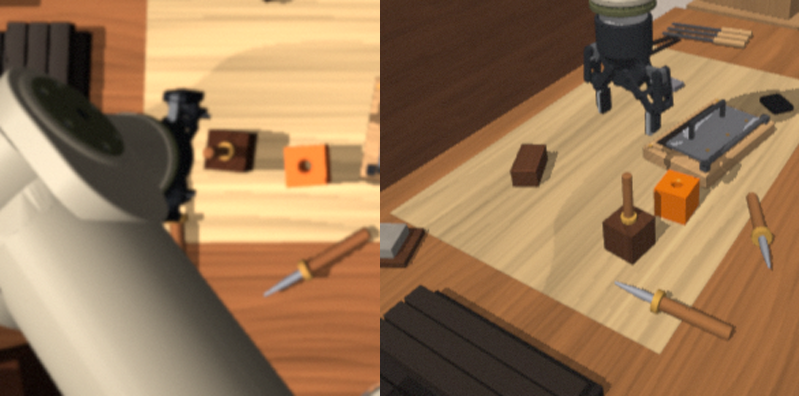

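The two decoys have toppled and now lie flat, clear of the stand, at crop (345,250) in the top view and (680,312) and (760,230) in the side view. The scriber in the stand is untouched.

drive_tool:
  rot:
    - [0,0,-0.3]
    - [0,0,-0.3]
    - [0,0,-0.3]
    - [0,0,-0.3]
    - [0,0,-0.3]
    - [0,0,-0.3]
    - [0,0,-0.3]
    - [0,0,-0.3]
    - [0,0,-0.3]
    - [0,0,-0.3]
    - [0,0,-0.3]
    - [0,0,-0.3]
  xyz:
    - [0.9,-0.2,1]
    - [0.9,-0.2,2]
    - [0.9,-0.2,3.5]
    - [0.9,-0.2,5]
    - [0.9,-0.2,6.5]
    - [0.9,-0.2,8]
    - [0.9,-0.2,9.5]
    - [0.9,-0.2,11]
    - [0.9,-0.2,12]
    - [0.9,-0.2,12.7]
    - [0.9,-0.2,13.1]
    - [0.9,-0.2,13.1]
  fingers: [-1,-1,-1,-1,-1,-1,-1,-1,-1,-1,-1,-1]

```text
t: 3.63
position: [0.4631, 0.2818, 0.0896]
eef_rot: [-3.141, 0.0, 1.415]
force: [0.3, -0.3, -0.2]
finger_gap: 0.997
gripper_force: 0.0
```

drive_tool:
  rot:
    - [0,0,0]
    - [0,0,0]
    - [0,0,0]
    - [0,0,0]
    - [0,0,0]
    - [0,0,0]
    - [0,0,0]
    - [0,0,0]
    - [0,0,0]
    - [0,0,0]
  xyz:
    - [0,0,0]
    - [0,0,0]
    - [0,0,0]
    - [0,0,0]
    - [0,0,0]
    - [0,0,0]
    - [0,0,0]
    - [0,0,0]
    - [0,0,0]
    - [0,0,0]
  fingers: [0,0.3,0.5,0.6,0.8,1,1,1,1,1]

```text
t: 4.47
position: [0.4636, 0.2821, 0.0907]
eef_rot: [3.141, -0.0, 1.414]
force: [-0.5, -0.5, 3.5]
finger_gap: 0.173
gripper_force: 58.4
```

```bash
python3 -c "
from h import *
import cv2
to([.463,.281,.169])
print(manip.state()['wrist_torque'])
a=cv2.convertScaleAbs(imaging.grab_frame('top')[:,:,::-1],alpha=1.7);b=imaging.grab_frame('side')[:,:,::-1]
cv2.imwrite('pics/f.png',cv2.resize(b[180:300,230:390],None,fx=4,fy=4,interpolation=2))
"
```

```text
t 4.47 p [0.4636 0.2821 0.0907] gap 0.173 gf 58.44961166381836 F [-0.4731 -0.4519  3.4763]
xyz cm [-0.117  -0.0427 -7.8347] rot deg [ 0.0285 -0.0186  0.0382]
[-0.1728  0.0812 -0.0136]
```

View pics/f.png

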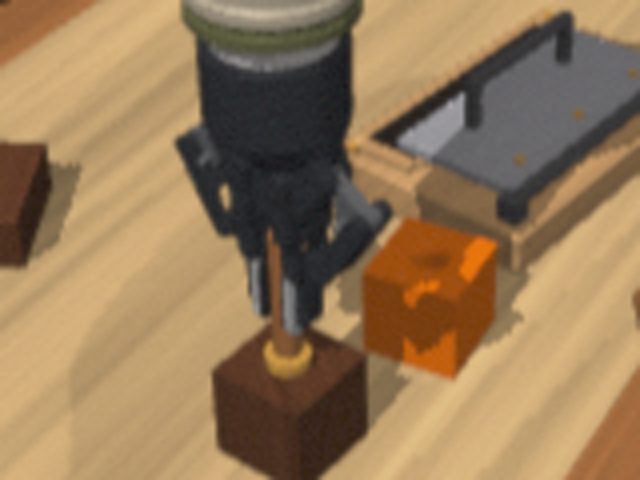

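The scriber is gripped upright and centred (opening 14.7 mm), with the collar on the stand at (288,358).

drive_tool:
  rot:
    - [0,0,0]
    - [0,0,0]
    - [0,0,0]
    - [0,0,0]
    - [0,0,0]
    - [0,0,0]
    - [0,0,0]
    - [0,0,0]
    - [0,0,0]
    - [0,0,0]
    - [0,0,0]
    - [0,0,0]
  xyz:
    - [0,0,-0.3]
    - [0,0,-0.9]
    - [0,0,-1.7]
    - [0,0,-2.6]
    - [0,0,-3.6]
    - [0,0,-4.6]
    - [0,0,-5.6]
    - [0,0,-6.6]
    - [0,0,-7.5]
    - [0,0,-8.2]
    - [0,0,-8.6]
    - [0,0,-8.8]
  fingers: [1,1,1,1,1,1,1,1,1,1,1,1]

```text
t: 5.57
position: [0.4637, 0.2821, 0.1791]
eef_rot: [3.141, -0.0, 1.414]
force: [0.0, -0.1, -0.7]
finger_gap: 0.167
gripper_force: 58.3
```

```bash
python3 -c "
from h import *
to([.5345,.0229,.1757])
import cv2
a=imaging.grab_frame('top')[:,:,::-1];b=imaging.grab_frame('side')[:,:,::-1];cv2.imwrite('pics/g.png',b);cv2.imwrite('pics/gt.png',a)
print(proj('side',[.4636,.2821,.098]),proj('side',[.4636,.2821,.156]))
"
```

```text
t 5.57 p [0.4637 0.2821 0.1791] gap 0.167 gf 58.33718419075012 F [ 0.035  -0.053  -0.6934]
xyz cm [-24.5022  11.0351   0.3377] rot deg [ 0.0446 -0.0261  0.0408]
[301.8572 255.2544] [300.8244 233.2934]
```

drive_tool:
  rot:
    - [0,0,0]
    - [0,0,0]
    - [0,0,0]
    - [0,0,0]
    - [0,0,0]
    - [0,0,0]
    - [0,0,0]
    - [0,0,0]
    - [0,0,0]
    - [0,0,0]
    - [0,0,0]
    - [0,0,0]
  xyz:
    - [-0.7,0.3,0]
    - [-2.2,1,0]
    - [-4.4,2,0]
    - [-7,3.1,0]
    - [-9.8,4.4,0]
    - [-12.6,5.7,0]
    - [-15.4,7,0]
    - [-18.2,8.2,0]
    - [-20.8,9.4,0]
    - [-22.8,10.3,0]
    - [-24,10.8,0]
    - [-24.5,11,0]
  fingers: [1,1,1,1,1,1,1,1,1,1,1,1]

```text
t: 6.67
position: [0.534, 0.0198, 0.1777]
eef_rot: [-3.141, 0.001, 1.411]
force: [-0.2, 0.1, -0.5]
finger_gap: 0.169
gripper_force: 58.4
```

drive_tool:
  rot:
    - [0,0,0]
    - [0,0,0]
    - [0,0,0]
    - [0,0,0]
    - [0,0,0]
    - [0,0,0]
    - [0,0,0]
    - [0,0,0]
  xyz:
    - [0,0,0.6]
    - [0,0,1.5]
    - [0,0,2.5]
    - [0,0,3.4]
    - [0,0,4.2]
    - [0,0,4.6]
    - [0,0,4.8]
    - [0,0,4.8]
  fingers: [1,1,1,1,1,1,1,1]

```text
t: 7.33
position: [0.5336, 0.0231, 0.1298]
eef_rot: [-3.141, -0.0, 1.415]
force: [-0.3, 0.1, -0.4]
finger_gap: 0.167
gripper_force: 58.4
```

```bash
python3 -c "
from h import *
import cv2
to([.5345,.0229,.1157])
a=cv2.convertScaleAbs(imaging.grab_frame('top')[:,:,::-1],alpha=1.5);b=imaging.grab_frame('side')[:,:,::-1]
p=TR()[0];print('tip proj',proj('side',p-[0,0,.0807]),'seam proj',proj('side',[.5345,.0229,.035]),proj('side',[.5095,-.1351,.035]))
cv2.imwrite('pics/i.png',cv2.resize(b[165:245,300:420],None,fx=6.5,fy=6.5,interpolation=2));cv2.imwrite('pics/it.png',a)
"
```

```text
t 7.33 p [0.5336 0.0231 0.1298] gap 0.167 gf 58.372762799263 F [-0.2724  0.1042 -0.36  ]
xyz cm [-0.0076  0.0888  1.4066] rot deg [-0.0507 -0.0044  0.0674]
tip proj [332.6548 207.3384] seam proj [332.5545 211.8286] [365.5723 188.7909]
```

View pics/i.png

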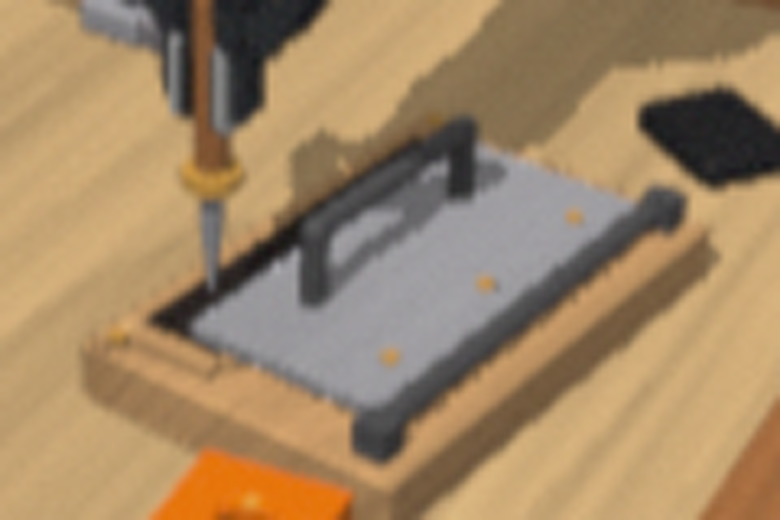

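The point hangs over the rib strip near its left end, at crop (213,290), which is side pixel (332.3,208.8). The flap's near-left corner is at (190,322). I'll fit the flap edge in both views before going down.

Run:
```python
from h import *
import cv2
C=np.array([.4776,-.0491,0]);a=np.radians(-9);xj=np.array([np.cos(a),np.sin(a),0]);yj=np.array([-np.sin(a),np.cos(a),0])
def edge(n,g,z,ys,lo,hi,rising):
    out=[]
    for y in ys:
        s=np.arange(lo,hi,.0005);P=np.array([proj(n,C+xj*t+yj*y+[0,0,z]) for t in s],np.float32)
        v=cv2.remap(g,P[:,0].copy(),P[:,1].copy(),cv2.INTER_CUBIC)[:,0]
        thr=(v.max()+v.min())/2; k=np.where((v[:-1]-thr)*(v[1:]-thr)<0)[0]
        d=np.diff(v);k=[i for i in k if (d[i]>0)==rising]
        if k:out.append((y,s[k[0]]))
    o=np.array(out);f=np.polyfit(o[:,0],o[:,1],1);r=o[:,1]-np.polyval(f,o[:,0]);k=abs(r)<.002
    f=np.polyfit(o[k,0],o[k,1],1);print(n,z,"x_j at y=0 %.4f slope %.2f deg rms %.5f n %d"%(f[1],np.degrees(np.arctan(f[0])),o[k,1].std() and np.std(o[k,1]-np.polyval(f,o[k,0])),k.sum()))
    return f
t=cv2.imread("pics/top0.png").max(2).astype(np.float32);s=cv2.imread("pics/side0.png").max(2).astype(np.float32)
ys=np.arange(-.085,.086,.005)
edge("top",t,.0435,ys,.030,.052,False)          # flap -> rib
edge("top",t,.035,ys,.052,.075,True)            # rib -> wood
edge("side",s,.0435,np.arange(.062,.09,.002),.028,.055,False)
edge("side",s,.0435,np.r_[np.arange(-.09,-.07,.002),np.arange(.062,.09,.002)],.028,.055,False)
edge("top",t,.03,np.arange(-.11,.11,.005),.070,.09,True) 
p=TR()[0]; 
# tip by side ray at height of the tip (TCP z-.0807)
q=plane("side",332.3,208.8,p[2]-.0807); print("tip side in jig",(q-C)@xj,(q-C)@yj,"TCP in jig",(p-C)@xj,(p-C)@yj)
```

```text
top 0.0435 x_j at y=0 0.0398 slope 0.09 deg rms 0.00032 n 35Traceback (most recent call last):
  File "<stdin>", line 18, in <module>
  File "<stdin>", line 7, in edge
  File "h.py", line 15, in proj
    p=imaging.camera_params(n);T=np.array(p["camera_from_world"]);c=T[:3,:3]@np.asarray(X)+T[:3,3]
ValueError: time passes only in moves, steps and waits
```

```bash
sed -i 's/^def ray/import functools\n_cp=imaging.camera_params\nCP=functools.lru_cache(None)(lambda n:_cp(n))\ndef ray/; s/=imaging.camera_params(n);/=CP(n);/; s/p=imaging.camera_params(n)/p=CP(n)/' h.py
python3 - <<'E'
from h import *
import cv2
C=np.array([.4776,-.0491,0]);a=np.radians(-9);xj=np.array([np.cos(a),np.sin(a),0]);yj=np.array([-np.sin(a),np.cos(a),0])
def edge(n,g,z,ys,lo,hi,rising):
    out=[]
    for y in ys:
        s=np.arange(lo,hi,.0005);P=np.array([proj(n,C+xj*t+yj*y+[0,0,z]) for t in s],np.float32)
        v=cv2.remap(g,P[:,0].copy(),P[:,1].copy(),cv2.INTER_CUBIC)[:,0]
        thr=(v.max()+v.min())/2; k=np.where((v[:-1]-thr)*(v[1:]-thr)<0)[0]
        d=np.diff(v);k=[i for i in k if (d[i]>0)==rising]
        if k:out.append((y,s[k[0]]))
    o=np.array(out);f=np.polyfit(o[:,0],o[:,1],1);k=abs(o[:,1]-np.polyval(f,o[:,0]))<.002
    f=np.polyfit(o[k,0],o[k,1],1);print(n,z,"x_j %.4f slope %.2f n %d"%(np.polyval(f,ys.mean()),np.degrees(np.arctan(f[0])),k.sum()))
t=cv2.imread("pics/top0.png").max(2).astype(np.float32);s=cv2.imread("pics/side0.png").max(2).astype(np.float32)
edge("top",t,.035,np.arange(-.085,.086,.01),.052,.075,True)
edge("side",s,.0435,np.arange(.07,.092,.002),.028,.055,False)
p=TR()[0]
q=plane("side",332.3,208.8,p[2]-.0807); print("tip side in jig",(q-C)@xj,(q-C)@yj,"TCP in jig",(p-C)@xj,(p-C)@yj)
E
```

```text
top 0.035 x_j 0.0640 slope -0.05 n 18
side 0.0435 x_j 0.0376 slope 1.69 n 11
tip side in jig 0.04083544612143365 0.08638617951143755 TCP in jig 0.04459371998023789 0.08008645612325016
```

drive_tool:
  rot:
    - [0,0,0]
    - [0,0,0]
    - [0,0,0]
    - [0,0,0]
    - [0,0,0]
    - [0,0,0]
    - [0,0,0]
    - [0,0,0]
  xyz:
    - [0,0.08,0.2]
    - [0,0.08,0.5]
    - [0,0.08,0.8]
    - [0,0.08,1.0]
    - [0,0.08,1.15]
    - [0,0.08,1.25]
    - [0,0.08,1.3]
    - [0,0.08,1.3]
  fingers: [1,1,1,1,1,1,1,1]

```text
t: 8.1
position: [0.5347, 0.0227, 0.1172]
eef_rot: [-3.142, -0.0, 1.414]
force: [0.7, -0.4, -0.4]
finger_gap: 0.171
gripper_force: 58.4
```

drive_tool:
  rot:
    - [0,0,0]
    - [0,0,0]
    - [0,0,0]
  xyz:
    - [0,0,0.05]
    - [0,0,0.08]
    - [0,0,0.08]
  fingers: [1,1,1]

```text
t: 8.35
position: [0.5348, 0.0227, 0.1165]
eef_rot: [3.141, -0.0, 1.414]
force: [0.0, -0.4, -0.7]
finger_gap: 0.17
gripper_force: 58.4
```

drive_tool:
  rot:
    - [0,0,0]
    - [0,0,0]
    - [0,0,0]
  xyz:
    - [0,0,0.04]
    - [0,0,0.08]
    - [0,0,0.08]
  fingers: [1,1,1]

```text
t: 8.6
position: [0.5347, 0.0227, 0.1157]
eef_rot: [-3.141, -0.0, 1.414]
force: [-0.2, 0.1, -0.3]
finger_gap: 0.176
gripper_force: 58.4
```

drive_tool:
  rot:
    - [0,0,0]
    - [0,0,0]
    - [0,0,0]
  xyz:
    - [0,0,0.03]
    - [0,0,0.06]
    - [0,0,0.06]
  fingers: [1,1,1]

```text
t: 8.85
position: [0.5349, 0.0228, 0.1154]
eef_rot: [3.141, -0.0, 1.414]
force: [-0.9, 0.4, 2.6]
finger_gap: 0.17
gripper_force: 58.7
```

drive_tool:
  rot:
    - [0,0,0]
    - [0,0,0]
    - [0,0,0]
    - [0,0,0]
    - [0,0,0]
    - [0,0,0]
    - [0,0,0]
    - [0,0,0]
    - [0,0,0]
    - [0,0,0]
    - [0,0,0]
    - [0,0,0]
  xyz:
    - [-0.21,0,-0.01]
    - [-0.42,0,-0.02]
    - [-0.63,0,-0.02]
    - [-0.83,0,-0.02]
    - [-1.04,0,-0.02]
    - [-1.25,0,-0.02]
    - [-1.46,0,-0.02]
    - [-1.67,0,-0.02]
    - [-1.88,0,-0.02]
    - [-2.08,0,-0.02]
    - [-2.29,0,-0.02]
    - [-2.5,0,-0.02]
  fingers: [1,1,1,1,1,1,1,1,1,1,1,1]

```text
t: 9.85
position: [0.5309, -0.0021, 0.1154]
eef_rot: [3.141, -0.0, 1.415]
force: [-0.3, 1.5, 2.1]
finger_gap: 0.17
gripper_force: 58.7
```

```bash
cat >> h.py <<'E'
C=np.array([.4776,-.0491,0]);_a=np.radians(-9);xj=np.array([np.cos(_a),np.sin(_a),0]);yj=np.array([-np.sin(_a),np.cos(_a),0])
def jig():
    p=TR()[0];print("jig xy mm",(p-C)@xj*1e3,(p-C)@yj*1e3,"z",p[2]*1e3,manip.state()["force"])
E
python3 -c "
from h import *
jig()"
```

```text
jig xy mm 45.2526813709825 54.782223810058184 z 115.38837173869878 [-0.3     1.513   2.1038]
```

drive_tool:
  rot:
    - [0,0,0]
    - [0,0,0]
    - [0,0,0]
    - [0,0,0]
    - [0,0,0]
    - [0,0,0]
    - [0,0,0]
    - [0,0,0]
    - [0,0,0]
    - [0,0,0]
    - [0,0,0]
    - [0,0,0]
  xyz:
    - [-0.21,0,0]
    - [-0.42,0,0]
    - [-0.63,0,0]
    - [-0.83,0,0]
    - [-1.04,0,0]
    - [-1.25,0,0]
    - [-1.46,0,0]
    - [-1.67,0,0]
    - [-1.88,0,0]
    - [-2.08,0,0]
    - [-2.29,0,0]
    - [-2.5,0,0]
  fingers: [1,1,1,1,1,1,1,1,1,1,1,1]

```text
t: 10.85
position: [0.5269, -0.0268, 0.1153]
eef_rot: [3.142, -0.0, 1.415]
force: [-0.4, 2.0, 2.2]
finger_gap: 0.17
gripper_force: 58.7
```

drive_tool:
  rot:
    - [0,0,0]
    - [0,0,0]
    - [0,0,0]
    - [0,0,0]
    - [0,0,0]
    - [0,0,0]
    - [0,0,0]
    - [0,0,0]
    - [0,0,0]
    - [0,0,0]
    - [0,0,0]
    - [0,0,0]
  xyz:
    - [-0.21,0,0]
    - [-0.42,0,0]
    - [-0.63,0,0]
    - [-0.83,0,0]
    - [-1.04,0,0]
    - [-1.25,0,0]
    - [-1.46,0,0]
    - [-1.67,0,0]
    - [-1.88,0,0]
    - [-2.08,0,0]
    - [-2.29,0,0]
    - [-2.5,0,0]
  fingers: [1,1,1,1,1,1,1,1,1,1,1,1]

```text
t: 11.85
position: [0.523, -0.0515, 0.1154]
eef_rot: [3.142, -0.0, 1.415]
force: [0.9, 1.4, 2.4]
finger_gap: 0.172
gripper_force: 58.7
```

```bash
python3 -c "
from h import *
jig();print(manip.state()['wrist_torque'])"
```

```text
jig xy mm 45.25921407893233 4.706282787903998 z 115.36428789265925 [0.8777 1.4314 2.3964]
[ 0.6013 -0.0942 -0.0311]
```

Tracking is straight and the touch is light, so I'll carry on to the right end.

drive_tool:
  rot:
    - [0,0,0]
    - [0,0,0]
    - [0,0,0]
    - [0,0,0]
    - [0,0,0]
    - [0,0,0]
    - [0,0,0]
    - [0,0,0]
    - [0,0,0]
    - [0,0,0]
    - [0,0,0]
    - [0,0,0]
  xyz:
    - [-0.21,0,0]
    - [-0.42,0,0]
    - [-0.63,0,0]
    - [-0.83,0,0]
    - [-1.04,0,0]
    - [-1.25,0,0]
    - [-1.46,0,0]
    - [-1.67,0,0]
    - [-1.88,0,0]
    - [-2.08,0,0]
    - [-2.29,0,0]
    - [-2.5,0,0]
  fingers: [1,1,1,1,1,1,1,1,1,1,1,1]

```text
t: 12.85
position: [0.5191, -0.0762, 0.1153]
eef_rot: [-3.142, -0.0, 1.414]
force: [0.9, 2.9, 2.4]
finger_gap: 0.174
gripper_force: 58.7
```

drive_tool:
  rot:
    - [0,0,0]
    - [0,0,0]
    - [0,0,0]
    - [0,0,0]
    - [0,0,0]
    - [0,0,0]
    - [0,0,0]
    - [0,0,0]
    - [0,0,0]
    - [0,0,0]
    - [0,0,0]
    - [0,0,0]
  xyz:
    - [-0.21,0,0]
    - [-0.42,0,0]
    - [-0.63,0,0]
    - [-0.83,0,0]
    - [-1.04,0,0]
    - [-1.25,0,0]
    - [-1.46,0,0]
    - [-1.67,0,0]
    - [-1.88,0,0]
    - [-2.08,0,0]
    - [-2.29,0,0]
    - [-2.5,0,0]
  fingers: [1,1,1,1,1,1,1,1,1,1,1,1]

```text
t: 13.85
position: [0.5152, -0.1009, 0.1153]
eef_rot: [-3.142, -0.0, 1.414]
force: [-0.4, 3.1, 2.6]
finger_gap: 0.167
gripper_force: 58.7
```

drive_tool:
  rot:
    - [0,0,0]
    - [0,0,0]
    - [0,0,0]
    - [0,0,0]
    - [0,0,0]
    - [0,0,0]
    - [0,0,0]
    - [0,0,0]
    - [0,0,0]
    - [0,0,0]
    - [0,0,0]
    - [0,0,0]
  xyz:
    - [-0.21,0,0]
    - [-0.42,0,0]
    - [-0.63,0,0]
    - [-0.83,0,0]
    - [-1.04,0,0]
    - [-1.25,0,0]
    - [-1.46,0,0]
    - [-1.67,0,0]
    - [-1.88,0,0]
    - [-2.08,0,0]
    - [-2.29,0,0]
    - [-2.5,0,0]
  fingers: [1,1,1,1,1,1,1,1,1,1,1,1]

```text
t: 14.85
position: [0.5113, -0.1256, 0.1153]
eef_rot: [3.142, -0.0, 1.414]
force: [0.3, 2.1, 2.0]
finger_gap: 0.174
gripper_force: 58.7
```

drive_tool:
  rot:
    - [0,0,0]
    - [0,0,0]
    - [0,0,0]
    - [0,0,0]
    - [0,0,0]
    - [0,0,0]
    - [0,0,0]
    - [0,0,0]
  xyz:
    - [-0.21,0,0]
    - [-0.42,0,0]
    - [-0.63,0,0]
    - [-0.83,0,0]
    - [-1.04,0,0]
    - [-1.2,0,0]
    - [-1.3,0,0]
    - [-1.3,0,0]
  fingers: [1,1,1,1,1,1,1,1]

```text
t: 15.52
position: [0.5093, -0.1386, 0.1153]
eef_rot: [-3.142, 0.0, 1.414]
force: [-0.5, 1.4, 1.8]
finger_gap: 0.166
gripper_force: 58.7
```

```bash
python3 -c "
from h import *
jig();to([.4636,.2821,.179])
import cv2
b=imaging.grab_frame('side')[:,:,::-1]
cv2.imwrite('pics/k.png',b)"
```

```text
jig xy mm 45.29555745135238 -83.46849639474686 z 115.30777431996302 [-0.4926  1.3859  1.84  ]
t 15.52 p [ 0.5093 -0.1386  0.1153] gap 0.166 gf 58.703357577323914 F [-0.4926  1.3859  1.84  ]
xyz cm [ 40.8428 -11.0827  -6.3707] rot deg [-0.0026  0.0027  0.0154]
```

drive_tool:
  rot:
    - [0,0,0]
    - [0,0,0]
    - [0,0,0]
    - [0,0,0]
    - [0,0,0]
    - [0,0,0]
    - [0,0,0]
    - [0,0,0]
  xyz:
    - [0,0,-0.3]
    - [0,0,-1]
    - [0,0,-2.2]
    - [0,0,-3.6]
    - [0,0,-5]
    - [0,0,-6]
    - [0,0,-6.6]
    - [0,0,-6.8]
  fingers: [1,1,1,1,1,1,1,1]

```text
t: 16.23
position: [0.5099, -0.1385, 0.1849]
eef_rot: [3.14, 0.001, 1.414]
force: [-0.2, 0.1, -0.5]
finger_gap: 0.172
gripper_force: 58.7
```

drive_tool:
  rot:
    - [0,0,0]
    - [0,0,0]
    - [0,0,0]
    - [0,0,0]
    - [0,0,0]
    - [0,0,0]
    - [0,0,0]
    - [0,0,0]
    - [0,0,0]
    - [0,0,0]
    - [0,0,0]
    - [0,0,0]
  xyz:
    - [1,-0.3,0]
    - [3,-0.8,0]
    - [6,-1.6,0]
    - [9.5,-2.6,0]
    - [13,-3.5,0]
    - [16.5,-4.5,0]
    - [20,-5.4,0]
    - [23.5,-6.4,0]
    - [27,-7.3,0]
    - [30.5,-8.3,0]
    - [34,-9.2,0]
    - [37,-10,0]
  fingers: [1,1,1,1,1,1,1,1,1,1,1,1]

```text
t: 17.23
position: [0.4663, 0.2457, 0.1827]
eef_rot: [-3.141, 0.0, 1.416]
force: [1.0, -0.7, -1.4]
finger_gap: 0.174
gripper_force: 58.7
```

drive_tool:
  rot:
    - [0,0,0]
    - [0,0,0]
    - [0,0,0]
    - [0,0,0]
    - [0,0,0]
    - [0,0,0]
  xyz:
    - [2,-0.6,0]
    - [3.3,-0.9,0]
    - [3.8,-1.1,0]
    - [3.8,-1.1,0]
    - [3.8,-1.1,0]
    - [3.8,-1.1,0]
  fingers: [1,1,1,1,1,1]

```text
t: 17.73
position: [0.4636, 0.2805, 0.183]
eef_rot: [-3.141, 0.001, 1.413]
force: [-0.1, -0.2, -0.9]
finger_gap: 0.17
gripper_force: 58.7
```

Run:
```python
from h import *
import cv2
to([.4636,.2821,.0907]);p=TR()[0]
b=imaging.grab_frame('side')[:,:,::-1].copy();cv2.imwrite('pics/m.png',b)
def brass(im):
    h=cv2.cvtColor(im,cv2.COLOR_BGR2HSV);m=cv2.inRange(h,(15,140,110),(27,255,255))
    n,l,s,c=cv2.connectedComponentsWithStats(m)
    return [(s[i,4],c[i]) for i in range(1,n) if s[i,4]>15]
for f in('pics/side0.png','pics/g.png','pics/m.png'):print(f,brass(cv2.imread(f)))
for P in([.4637,.2821,.1791],p):print(proj('side',np.array(P)-[0,0,.0267]))
```

```text
t 17.73 p [0.4636 0.2805 0.183 ] gap 0.17 gf 58.685821294784546 F [-0.1075 -0.2263 -0.9126]
xyz cm [ 0.1665 -0.0211  9.2266] rot deg [-0.0074  0.0616 -0.0631]
pics/side0.png [(np.int32(76), array([301.1974, 269.75  ])), (np.int32(133), array([337.8872, 280.7519])), (np.int32(141), array([284.773, 298.   ]))]
pics/g.png [(np.int32(72), array([299.8333, 236.6111])), (np.int32(153), array([398.9346, 281.5033])), (np.int32(103), array([322.4951, 330.0874]))]
pics/m.png [(np.int32(70), array([300.3143, 234.6   ])), (np.int32(17), array([343.5294, 248.1765])), (np.int32(153), array([398.9216, 281.4902])), (np.int32(107), array([322.6729, 329.9159]))]
[300.85   234.6887]
[301.253  232.7907]
```

No slip or tilt: the collar sits in the same place relative to the gripper as before the run. Setting the scriber back.

drive_tool:
  rot:
    - [0,0,0]
    - [0,0,0]
    - [0,0,0]
    - [0,0,0]
    - [0,0,0]
    - [0,0,0]
    - [0,0,0]
    - [0,0,0]
    - [0,0,0]
    - [0,0,0]
    - [0,0,0]
    - [0,0,0]
  xyz:
    - [0.15,0,0.2]
    - [0.15,0,0.8]
    - [0.15,0,1.6]
    - [0.15,0,2.5]
    - [0.15,0,3.4]
    - [0.15,0,4.3]
    - [0.15,0,5.2]
    - [0.15,0,6.1]
    - [0.15,0,6.9]
    - [0.15,0,7.6]
    - [0.15,0,8.2]
    - [0.15,0,8.5]
  fingers: [1,1,1,1,1,1,1,1,1,1,1,1]

```text
t: 18.78
position: [0.4632, 0.2833, 0.0974]
eef_rot: [-3.141, 0.0, 1.415]
force: [0.1, 0.1, 0.3]
finger_gap: 0.172
gripper_force: 58.7
```

drive_tool:
  rot:
    - [0,0,0]
    - [0,0,0]
    - [0,0,0]
    - [0,0,0]
    - [0,0,0]
  xyz:
    - [0,0,0.2]
    - [0,0,0.4]
    - [0,0,0.55]
    - [0,0,0.65]
    - [0,0,0.65]
  fingers: [1,1,1,1,1]

```text
t: 19.2
position: [0.4636, 0.2835, 0.0919]
eef_rot: [3.141, -0.0, 1.414]
force: [0.1, 0.4, -0.0]
finger_gap: 0.169
gripper_force: 58.7
```

drive_tool:
  rot:
    - [0,0,0]
    - [0,0,0]
    - [0,0,0]
    - [0,0,0]
  xyz:
    - [-0.1,0,0.05]
    - [-0.13,0,0.1]
    - [-0.13,0,0.14]
    - [-0.13,0,0.14]
  fingers: [1,1,1,1]

```text
t: 19.53
position: [0.4634, 0.2822, 0.0907]
eef_rot: [3.141, 0.0, 1.414]
force: [-0.8, -0.2, 1.7]
finger_gap: 0.168
gripper_force: 58.7
```

drive_tool:
  rot:
    - [0,0,0]
    - [0,0,0]
    - [0,0,0]
    - [0,0,0]
    - [0,0,0]
    - [0,0,0]
    - [0,0,0]
    - [0,0,0]
    - [0,0,0]
    - [0,0,0]
  xyz:
    - [0,0,0.03]
    - [0,0,0.03]
    - [0,0,0]
    - [0,0,0]
    - [0,0,0]
    - [0,0,0]
    - [0,0,0]
    - [0,0,0]
    - [0,0,0]
    - [0,0,0]
  fingers: [0.5,0.4,0.2,0,-0.5,-1,-1,-1,-1,-1]

```text
t: 20.37
position: [0.4633, 0.2822, 0.0904]
eef_rot: [-3.142, -0.0, 1.414]
force: [0.1, -0.5, -0.0]
finger_gap: 1.001
gripper_force: 0.0
```

drive_tool:
  rot:
    - [0,0,0]
    - [0,0,0]
    - [0,0,0]
    - [0,0,0]
    - [0,0,0]
    - [0,0,0]
    - [0,0,0]
    - [0,0,0]
    - [0,0,0]
    - [0,0,0]
  xyz:
    - [0,0,-0.6]
    - [0,0,-1.8]
    - [0,0,-3.2]
    - [0,0,-4.8]
    - [0,0,-6.4]
    - [0,0,-8]
    - [0,0,-9.4]
    - [0,0,-10.4]
    - [0,0,-11]
    - [0,0,-11]
  fingers: [-1,-1,-1,-1,-1,-1,-1,-1,-1,-1]

```text
t: 21.2
position: [0.4638, 0.2828, 0.2022]
eef_rot: [3.139, -0.001, 1.414]
force: [-0.4, 0.8, -1.1]
finger_gap: 1.0
gripper_force: 0.0
```

Run:
```python
from h import *
import cv2
to(C+xj*.010+[0,0,.2])
b=imaging.grab_frame('side')[:,:,::-1].copy();cv2.imwrite('pics/n.png',b)
def brass(im):
    h=cv2.cvtColor(im,cv2.COLOR_BGR2HSV);m=cv2.inRange(h,(15,140,110),(27,255,255))
    n,l,s,c=cv2.connectedComponentsWithStats(m)
    return [(s[i,4],c[i]) for i in range(1,n) if s[i,4]>15]
print(brass(b))
d=np.abs(b.astype(int)-cv2.imread('pics/side0.png'))[230:280,292:312].mean(axis=2);print(d.mean(),d.max())
```

```text
t 21.2 p [0.4638 0.2828 0.2022] gap 1.0 gf 0.0 F [-0.3552  0.8332 -1.0808]
xyz cm [-32.5666   7.5295   0.1878] rot deg [ 0.1232 -0.0846  0.0422]
[(np.int32(24), array([338.125 , 240.4167])), (np.int32(82), array([301.4146, 269.7439])), (np.int32(152), array([398.8289, 281.5132])), (np.int32(105), array([322.6095, 330.0286]))]
3.788333333333333 24.0
```

The scriber is home: its collar is at pixel (301.4,269.7), as at the start. Now over to the flap handle.

drive_tool:
  rot:
    - [0,0,0]
    - [0,0,0]
    - [0,0,0]
    - [0,0,0]
    - [0,0,0]
    - [0,0,0]
    - [0,0,0]
    - [0,0,0]
    - [0,0,0]
    - [0,0,0]
    - [0,0,0]
    - [0,0,0]
  xyz:
    - [-1,0.2,0]
    - [-4,0.9,0]
    - [-7.5,1.7,0]
    - [-11,2.5,0]
    - [-14.5,3.3,0]
    - [-18,4.1,0]
    - [-21.5,5,0]
    - [-25,5.8,0]
    - [-28,6.5,0]
    - [-30.5,7,0]
    - [-32.2,7.5,0]
    - [-32.4,7.5,0]
  fingers: [-1,-1,-1,-1,-1,-1,-1,-1,-1,-1,-1,-1]

```text
t: 22.25
position: [0.486, -0.055, 0.1992]
eef_rot: [-3.14, 0.001, 1.407]
force: [0.1, -0.3, 1.0]
finger_gap: 1.002
gripper_force: 0.0
```

drive_tool:
  rot:
    - [0,0,0]
    - [0,0,0]
    - [0,0,0]
    - [0,0,0]
    - [0,0,0]
    - [0,0,0]
    - [0,0,0]
    - [0,0,0]
  xyz:
    - [0,0,0.5]
    - [0,0,1.5]
    - [0,0,3]
    - [0,0,4.5]
    - [0,0,6]
    - [0,0,7]
    - [0,0,7.5]
    - [0,0,7.5]
  fingers: [-1,-1,-1,-1,-1,-1,-1,-1]

```text
t: 22.92
position: [0.4859, -0.0485, 0.124]
eef_rot: [-3.139, -0.001, 1.416]
force: [0.3, 0.1, -0.5]
finger_gap: 1.003
gripper_force: 0.0
```

Run:
```python
from h import *
jig();to(C+xj*.010+[0,0,.0598])
```

```text
jig xy mm 8.150282735136436 1.8862598968507507 z 123.99780361205876 [ 0.3383  0.147  -0.5168]
t 22.92 p [ 0.4859 -0.0485  0.124 ] gap 1.003 gf 0.0 F [ 0.3383  0.147  -0.5168]
xyz cm [-0.1927  0.2004  6.4192] rot deg [-0.1418 -0.0323  0.1353]
```

drive_tool:
  rot:
    - [0,0,0]
    - [0,0,0]
    - [0,0,0]
    - [0,0,0]
    - [0,0,0]
    - [0,0,0]
    - [0,0,0]
    - [0,0,0]
  xyz:
    - [-0.2,0.2,0.5]
    - [-0.2,0.2,1.5]
    - [-0.2,0.2,3]
    - [-0.2,0.2,4.4]
    - [-0.2,0.2,5.4]
    - [-0.2,0.2,6.1]
    - [-0.2,0.2,6.4]
    - [-0.2,0.2,6.4]
  fingers: [-1,-1,-1,-1,-1,-1,-1,-1]

```text
t: 23.58
position: [0.4884, -0.0517, 0.0609]
eef_rot: [-3.141, -0.0, 1.414]
force: [-0.1, -0.4, -0.3]
finger_gap: 1.002
gripper_force: 0.0
```

drive_tool:
  rot:
    - [0,0,0]
    - [0,0,0]
    - [0,0,0]
    - [0,0,0]
    - [0,0,0]
    - [0,0,0]
    - [0,0,0]
    - [0,0,0]
    - [0,0,0]
    - [0,0,0]
  xyz:
    - [0,0,0]
    - [0,0,0]
    - [0,0,0]
    - [0,0,0]
    - [0,0,0]
    - [0,0,0]
    - [0,0,0]
    - [0,0,0]
    - [0,0,0]
    - [0,0,0]
  fingers: [0,0.3,0.5,0.6,0.8,1,1,1,1,1]
  grip_force: 45

```text
t: 24.42
position: [0.487, -0.0516, 0.0615]
eef_rot: [-3.139, 0.001, 1.415]
force: [-8.2, 1.3, 9.2]
finger_gap: 0.123
gripper_force: 44.2
```

Run:
```python
from h import *
jig();p,r=TR();s=manip.state();print(s['wrist_torque'],s['finger_gap'])
T0=p
for d in range(0,50,5):
    a=np.radians(d);dx=(70*np.cos(a)-43*np.sin(a)-70)/1e3;dz=(70*np.sin(a)+43*np.cos(a)-43)/1e3
    print(d,r.inv().apply(xj*dx+[0,0,dz])*100)
```

```text
jig xy mm 9.689253859940957 -0.987274335378843 z 61.51082610681041 [-8.2012  1.2814  9.1649]
[ 0.2791  1.8592 -0.0595] 0.12277038107023462
0 [0. 0. 0.]
5 [-0.0001 -0.4032 -0.5925]
10 [-0.0002 -0.8565 -1.1476]
15 [-0.0001 -1.3565 -1.6611]
20 [-0.0001 -1.8994 -2.129 ]
25 [ 0.0001 -2.4809 -2.5479]
30 [ 0.0004 -3.0968 -2.9144]
35 [ 0.0007 -3.7422 -3.226 ]
40 [ 0.001  -4.4123 -3.48  ]
45 [ 0.0015 -5.1021 -3.6747]
```

drive_tool:
  rot:
    - [0,0,0]
    - [0,0,0]
    - [0,0,0]
    - [0,0,0]
    - [0,0,0]
    - [0,0,0]
    - [0,0,0]
    - [0,0,0]
    - [0,0,0]
    - [0,0,0]
  xyz:
    - [0,-0.2,-0.3]
    - [0,-0.4,-0.59]
    - [0,-0.63,-0.87]
    - [0,-0.86,-1.15]
    - [0,-1.11,-1.41]
    - [0,-1.36,-1.66]
    - [0,-1.63,-1.9]
    - [0,-1.9,-2.13]
    - [0,-1.9,-2.13]
    - [0,-1.9,-2.13]
  fingers: [1,1,1,1,1,1,1,1,1,1]

```text
t: 25.25
position: [0.4702, -0.0489, 0.0832]
eef_rot: [3.14, 0.0, 1.414]
force: [1.6, 0.1, -6.4]
finger_gap: 0.124
gripper_force: 44.2
```

```bash
cat >> h.py <<'E'
def flap(z0=.0615-.0005):
    p,r=TR();s=manip.state();jig()
    bx=(p-C)@xj+.060;bz=p[2]-z0+.0785-.0355
    print("angle",np.degrees(np.arctan2(bz,bx)-np.arctan2(43,70)),"radius",np.hypot(bx,bz),np.hypot(.07,.043),"gap",s['finger_gap'],s['gripper_force'],"q",s['qpos'])
    a=np.radians(45);print("to 45 cm",r.inv().apply(xj*(.07*np.cos(a)-.043*np.sin(a)-bx)+[0,0,.07*np.sin(a)+.043*np.cos(a)-bz])*100)
E
python3 -c "
from h import *
flap()"
```

```text
jig xy mm -7.376847293901798 -0.9499987909145116 z 83.18102381684436 [ 1.586   0.1281 -6.4193]
angle 19.522913518500605 radius 0.0837720840527521 0.0821522975941635 gap 0.123590230063212 44.17050361633301 q [ 0.6443  0.261  -0.6844  1.9411  0.195   1.004  -0.2852]
to 45 cm [ 0.0021 -3.3514 -1.4762]
```

drive_tool:
  rot:
    - [0,0,0]
    - [0,0,0]
    - [0,0,0]
    - [0,0,0]
    - [0,0,0]
    - [0,0,0]
    - [0,0,0]
    - [0,0,0]
    - [0,0,0]
    - [0,0,0]
    - [0,0,0]
    - [0,0,0]
  xyz:
    - [0,-0.29,-0.21]
    - [0,-0.58,-0.42]
    - [0,-0.89,-0.61]
    - [0,-1.2,-0.79]
    - [0,-1.52,-0.95]
    - [0,-1.84,-1.1]
    - [0,-2.17,-1.23]
    - [0,-2.51,-1.35]
    - [0,-2.85,-1.45]
    - [0,-3.2,-1.55]
    - [0,-3.2,-1.55]
    - [0,-3.2,-1.55]
  fingers: [1,1,1,1,1,1,1,1,1,1,1,1]

```text
t: 26.25
position: [0.442, -0.0443, 0.101]
eef_rot: [3.133, 0.0, 1.414]
force: [7.9, -2.8, 4.0]
finger_gap: 0.117
gripper_force: 44.0
```

```bash
python3 -c "
from h import *
flap()
import cv2
b=imaging.grab_frame('side')[:,:,::-1];a=cv2.convertScaleAbs(imaging.grab_frame('top')[:,:,::-1],alpha=1.5)
cv2.imwrite('pics/z.png',np.vstack([cv2.resize(b[140:260,260:440],(720,480),interpolation=2)]))
cv2.imwrite('pics/zt.png',a)"
```

```text
jig xy mm -35.94664262714338 -0.8789503062511822 z 100.96780365558052 [ 7.945  -2.7506  4.0205]
angle 42.27068302063675 radius 0.08638414463509678 0.0821522975941635 gap 0.11687066380522307 44.00862693786621 q [ 0.684   0.1625 -0.7039  1.9962  0.1254  1.016  -0.2354]
to 45 cm [ 0.0003 -0.4988  0.3022]
```

View pics/z.png

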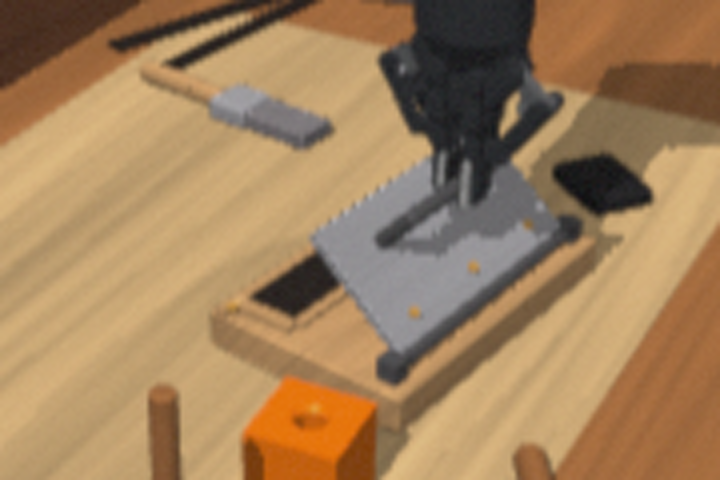

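The flap is up, held by the bar between the fingers, and the rib is still in its recess at (295,285). It is a few degrees short of 45, so a small nudge is needed.

drive_tool:
  rot:
    - [0,0,0]
    - [0,0,0]
    - [0,0,0]
    - [0,0,0]
  xyz:
    - [0,-0.2,-0.04]
    - [0,-0.4,-0.1]
    - [0,-0.5,-0.13]
    - [0,-0.5,-0.13]
  fingers: [1,1,1,1]

```text
t: 26.68
position: [0.4374, -0.0436, 0.1025]
eef_rot: [3.132, 0.0, 1.414]
force: [9.3, -2.7, 4.4]
finger_gap: 0.116
gripper_force: 44.0
```

Run:
```python
from h import *
flap()
s=manip.state();print(s['wrist_torque'])
import cv2
b=imaging.grab_frame('side')[:,:,::-1].copy();cv2.imwrite('pics/z2.png',b)
# flap near-left corner (plate top face, y_j=+.1): predicted pixel for angles
for d in(38,40,42,44,46,48):
    a=np.radians(d);o=C+xj*-.06+[0,0,.0355]
    P=lambda x,z,y:o+xj*(x*np.cos(a)-z*np.sin(a))+yj*y+[0,0,x*np.sin(a)+z*np.cos(a)]
    print(d,proj('side',P(.1,.008,.1)),proj('side',P(.1,0,.1)),"bar end",proj('side',P(.07,.043,.055)))
g=b.max(2).astype(int)
for v in range(192,206,2):print(v,g[v,325:352])
```

```text
jig xy mm -40.514168421319624 -0.8763215740886783 z 102.48608309287187 [ 9.251  -2.7311  4.4485]
angle 45.45062643625514 radius 0.08670407065812047 0.0821522975941635 gap 0.116202552191662 43.968066573143005 q [ 0.6892  0.1483 -0.7058  2.0058  0.115   1.0161 -0.2276]
to 45 cm [ 0.0001 -0.0438  0.4579]
[-0.5049 -2.1938 -0.0501]
38 [337.2596 197.3764] [335.7403 198.8152] bar end [361.787 192.985]
40 [338.0083 196.8475] [336.4154 198.2079] bar end [362.6661 193.0061]
42 [338.7874 196.3553] [337.1222 197.6352] bar end [363.5571 193.0629]
44 [339.5959 195.9007] [337.8599 197.0979] bar end [364.459  193.1555]
46 [340.4333 195.4846] [338.628  196.5969] bar end [365.3706 193.2838]
48 [341.2987 195.1078] [339.4258 196.1332] bar end [366.2907 193.448 ]
192 [207 207 208 207 207 202 202 199 202 198 196 195 195 198 201 200 200 198
 198 202 190 189 168 148 147 147 148]
194 [207 207 201 203 201 202 200 197 196 192 194 196 203 200 198 198 196 187
 185 166 145 147 145 148 145 148 145]
196 [205 199 201 199 201 198 197 194 194 196 202 202 200 196 183 185 167 144
 145 144 145 145 149 144 145 143 144]
198 [201 200 201 199 197 196 194 196 200 199 194 193 190 164 128 146 144 145
 145 143 146 145 145 144 143 145 145]
200 [202 196 194 189 186 188 187 183 182 181 181 184 188 179 154 128 135 144
 142 146 143 146 144 144 143 145 144]
202 [184 180 180 183 184 182 179 181 185 186 181 188 189 165 110  96 142 136
 144 144 144 144 144 144 143 145 147]
204 [182 185 187 185 183 183 187 181 190 189 166 115  84  55  40  42  67 101
 125 148 144 144 144 145 146 145 145]
```

drive_tool:
  rot:
    - [0,0,0]
    - [0,0,0]
    - [0,0,0]
    - [0,0,0]
    - [0,0,0]
    - [0,0,0]
    - [0,0,0]
    - [0,0,0]
    - [0,0,0]
    - [0,0,0]
    - [0,0,0]
    - [0,0,0]
  xyz:
    - [0,0,0]
    - [0,0,0]
    - [0,0,0]
    - [0,0,0]
    - [0,0,0]
    - [0,0,0]
    - [0,0,0]
    - [0,0,0]
    - [0,0,0]
    - [0,0,0]
    - [0,0,0]
    - [0,0,0]
  fingers: [1,1,1,1,1,1,1,1,1,1,1,1]

```text
t: 27.73
position: [0.4376, -0.0436, 0.1025]
eef_rot: [3.132, -0.0, 1.414]
force: [9.6, -2.3, 5.1]
finger_gap: 0.118
gripper_force: 44.0
```

Run:
```python
from h import *
import cv2
flap()
b=imaging.grab_frame('side')[:,:,::-1];z=cv2.imread('pics/z2.png')
print("moved px",(np.abs(b.astype(int)-z)[150:240,320:420].max(2)>40).sum())
s0=cv2.imread('pics/side0.png')
for n,(r,c) in{"block":((212,248),(215,245)),"brush":((155,180),(293,345)),"tin":((178,194),(398,425)),"scriber":((235,275),(292,312))}.items():
    print(n,(np.abs(b[r[0]:r[1],c[0]:c[1]].astype(int)-s0[r[0]:r[1],c[0]:c[1]]).max(2)>40).mean())
```

```text
jig xy mm -40.36854762158922 -0.847556350792597 z 102.48897331577913 [ 9.6201 -2.3165  5.0684]
angle 45.35732651937137 radius 0.08673972869706391 0.0821522975941635 gap 0.11797894387786924 43.98844599723816 q [ 0.6891  0.1487 -0.7058  2.0055  0.1151  1.0162 -0.2278]
to 45 cm [ 0.     -0.0583  0.4581]
moved px 0
block 0.0
brush 0.0
tin 0.28935185185185186
scriber 0.0
```

The hold is steady and nothing has shifted. The tin only lies in the arm's shadow; it is still at pixel (410,185).

```bash
python3 -c "
from plant import workorder
print(workorder.close_job())"
```

```text
the job is handed in; nothing more can be done
None
```

The job is handed in: I ran the scriber along the seam from left to right and set it back in its stand on its collar, and the arm is holding the flap open at about 45° by its handle; the two larger look-alike scribers had toppled onto the bench by about 2.4 s in, before the gripper had touched anything.

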